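# Turn the bocal cradle plate home on its peg and clamp it

### The arm

A 6-joint arm with a two-finger parallel gripper is mounted at the origin on the work surface. World frame = base frame: x ahead of the robot, y to its left, z up, the work surface at z = 0. Lengths are in m, angles in rad, forces in N, time in s.
With the tool pointing down it reaches from about 0.25 to 0.775 m from the base axis. Payload 4 kg.
Tool frame: the origin (TCP) lies midway between the tips of the shut fingers; the grasp point (between the pads) lies 19 mm behind it; z points along the fingers, y is the line along which they close (so a half turn about z gives the same grasp; the last joint's range is limited). The gripper opens to 94 mm and grips with 3 to 60 N. Pads are 16 mm wide; open, the fingers measure 119 mm over their backs; the gripper's body (75 mm by 177 mm) begins 78 mm behind the grasp point.
Start: joints at [-1.352, 0.087, 1.371, -0, 1.684, -0.103], TCP at [0.174, -0.522, 0.206] pointing down, gripper open.
Joint ranges: [-3.1, 3.1], [-0.76, 2.03], [0.27, 2.55], [-1.08, 4.22], [0.17, 2.65], [-2.57, 2.57]. Speed limits (rad/s): [2.79, 2.79, 3.14, 3.14, 3.14, 3.14].

### API

Orientations are given as [roll, pitch, yaw] about the fixed x, y, z axes, in that order (R = Rz(yaw) Ry(pitch) Rx(roll)).
In Python, from bench import robot gives the robot as it stands.
- The arm moves only by the tool servo_tool, never from a script. Its argument "moves" is a list of rows, each a list of 5 numbers: the shift along the tool's x, y, z in units of 25 mm (1.0 is 25 mm), then the turn about the tool's z in units of 6 degrees (1.0 is 6 degrees), then the closure, from 0 (fully open) to 1 (shut). In form: [[dx, dy, dz, yaw, gripper], ...]. A call has 1 to 10 rows; each row is the pose to reach, as a shift and turn from the pose commanded when the call began, along the tool's axes at that moment; what a row does not reach only later rows make up. A row lasts 1/12 s, in which the tool goes at most 41.7 mm and 7.16 degrees, less where a joint would pass 70% of its speed; a pose out of reach is approached as far as the arm can. A call with a gripper value outside its range is refused whole. The fingers move at their own pace and stop on an object; the grip force is fixed at half the most. Time passes only in rows, so rows that repeat a pose let the fingers close. It gives the time, the measured TCP pose, the force, the opening and the grip force at its end, in the units of the state.
- robot.get_obs(): the state, without advancing time (a new reading comes with each control period).
- robot.snapshot(name): name is "scene" or "top" or "wrist"; returns a dict with "image" (384x512x3 uint8, blue, green, red), "fx", "fy", "cx", "cy" (pixels), "eye" and "orientation" of the camera in the world; the wrist camera has in their place "T_tool_cam" (4x4, takes a point from camera to tool coordinates, whose origin is the TCP and whose axes are the flange's). Camera axes: x right, y down, z forward; pixel columns grow to the right and rows downward; lengths in m; the calibration is good to about 2 mm. A picture is of the moment at which its call begins: read the wrist's pose just before it. There is no depth.
- robot.close_job(): hands the job in; it is judged then, once.
The state is a dict: "time": time; "joint_positions": joint angles; "qvel": joint speeds; "joint_torque": joint torques, N m; "tool_pos": TCP position; "ee_rot": TCP orientation; "wrist_force": force on the tool from outside, world axes, zero at the start; "wrist_torque": the same for the moment, N m; "width": finger opening in m; "finger_force": force on a finger pad.
Only numpy, scipy, OpenCV 4.12 (cv2) and the standard library are available. Lean on these libraries where they do the work, as an engineer would, in place of code of your own. Each camera call takes 0.05 s, during which the arm holds its last target. There are 200 camera calls.

### The job

Set up the bocal reaming fixture: leaving the notched aluminium cradle plate flat on the bed, push its free corner so that it turns about the steel peg in its notch until its edge meets the tip of the stop screw, and press it there steadily with about 10 N (the screw bends above 20 N). Then let go of the plate and push the red sliding clamp firmly up against it, with about 20 N on the clamp, so that the plate stays gripped against both peg and screw when you take your hand away. Leave the other tools on the bench undisturbed.

Things in the scene. Friction and masses are not known exactly. Their poses are not given: they have to be found in the camera images.
- bed: Dark steel fixture bed, fixed, 290 (x) by 235 (y) by 12 mm; origin on its underside at bench level; it spans x -145 to 145, y -95 to 140 mm in its own axes, z up. Fixture dimensions below are in these bed axes. Keep clear of the green headstock with bayonet socket and spindle nose at its +y end (x -77 to -17, y 74 to 138, top 62 mm above the bench).
- peg: Upright steel peg, 14 mm diameter, 18 mm tall, fixed on the bed; origin at its foot on its axis, 12 mm above the bench, at bed (-85, -25) mm.
- plate: Loose aluminium cradle plate, 10 mm thick, 0.15 to 0.31 kg, flat on the bed. Own axes: square, x and y from -7 to 83 mm, less a 14 mm square notch at the corner x<7, y<7. Origin: underside, where the peg's axis lies once both notch faces bear on the peg. Boxwood V saddles in its middle (x 23 to 53, y 18 to 58 mm, up to 27 mm above the underside). Slides with about 1 N of drag.
- push_corner (a point): The plate's free corner, facing away from the notch: plate (83, 83) mm, top face. The plate starts 17 to 40 degrees clockwise (from above) of the bed axes, notch 2 to 5 mm off the peg, and is to be turned anticlockwise. Push its +x face 10 to 20 mm short of this corner, square to the face or a little towards plate -y, following the arc, so that the notch stays on the peg.
- stop: Brass block, 22 by 26 by 22 mm, fixed on the bed at bed (-117, 47) mm; origin at the centre of its underside. A 9 mm steel screw with a round tip points from it along bed +x, 6 mm above the bed top. The tip lies 16 to 34 mm from this origin, set for the taper, different each time and not measured: it must be found by feel. It does not give and must not take more than 20 N.
- clamp (a joint): Travel (m) of the red sliding clamp along bed -x: 0 parked, at most 0.075. A block 28 by 28 by 30 mm with a polished round brass nose (radius 10 mm) in front, guided at bed y 11 mm. The nose front starts at bed x 60 mm and meets the seated plate after 56 to 68 mm. Steady 8 N of drag; it stays where it is left. To grip, push it up with about 20 N in all.
- clamp_back (a point): Centre of the clamp block's back face, the one to push on (it faces bed +x), 18 mm above the bed top; 38 mm behind the nose front; the face is 28 mm wide and reaches from 1 to 31 mm above the bed.
- bocal: Bystander: curved nickel-silver bocal tube lying on the bench, about 240 mm long.
- reamer_handle: Bystander: turned boxwood reamer handle, 130 mm long.
- mandrel: Bystander: brass mandrel rod, 12 mm diameter, 200 mm long.
- bore_gauge: Bystander: small black ebony bore gauge, 65 mm long, lying along the -x edge of the bed.
- driver: Bystander: screwdriver lying on the bench.
- oil_jar: Bystander: small jar, 48 mm diameter, 55 mm tall.
- cork_block: Bystander: cork block 70 by 45 by 30 mm.
- stop_face (a point): Point of the plate's -x face that meets the stop screw: plate (-7, 72) mm, 6 mm above its underside. Seated, the plate's axes are within 8 degrees of the bed's (parallel if the screw tip is 25 mm from the stop's origin).
Not all that is in view belongs to the job. Of the things shaped like the plate, the aluminium one is meant.

How it is judged:
By the outcome, as a careful person would: the job done as asked, in the order asked, and still so for the second after the job is handed in, with the robot touching nothing.
It also fails if it takes over 72 s, if anything falls off the work surface, if the arm or the gripper's body presses on something with over 40 N, if the wrist force passes 120 N, or if a joint passes its speed limit or range.

## Working session

There is one attempt and no reset: what is moved stays moved. The work goes in short steps, Python scripts to look and compute and a tool call to move; the robot and the scene stay as the last step left them, time stands still between calls to the robot, and variables do not carry over. Pictures are saved under pics/ and viewed, at most 10 in all, crops included, and the job is handed in when it is done.

Besides the shell and the picture viewer there is one more tool, called as name(argument=value, ...) on one line, values as JSON. servo_tool: Moves the arm, as the interface text tells. Its arguments: {"type":"object","properties":{"moves":{"type":"array"}},"required":["moves"]}

```bash
mkdir -p pics; ls; cat > h.py <<'E'
import numpy as np, cv2, pickle
from bench import robot
from scipy.spatial.transform import Rotation as R
def snap(n,f):
    s=robot.snapshot(n); cv2.imwrite(f'pics/{f}.png',s['image']); pickle.dump(s,open(f'pics/{f}.pkl','wb')); return s
E
python3 - <<'E'
from h import *
for n in('scene','top'):
    s=snap(n,n); print(n,{k:s[k] for k in s if k!='image'})
    cv2.imwrite(f'pics/{n}_2.png',cv2.resize(s['image'],(800,600),interpolation=cv2.INTER_CUBIC))
o=robot.get_obs(); print(o)
E
```

```text
pics
scene {'fx': 400.3693012757531, 'fy': 400.3693012757531, 'cx': 254.1116857564025, 'cy': 193.97478347332614, 'eye': array([1.3628672 , 0.63532639, 0.98711398]), 'orientation': array([-2.27382207, -0.01204741,  2.21563782])}
top {'fx': 421.25314537942654, 'fy': 421.25314537942654, 'cx': 256.2067240155031, 'cy': 187.35608056845928, 'eye': array([ 0.26439934, -0.03966518,  1.48257098]), 'orientation': array([-2.98277972,  0.01036964, -1.58110178])}
{'time': 0.1, 'joint_positions': array([-1.35212926e+00,  8.79074408e-02,  1.37206969e+00, -4.60139544e-05,
        1.68358198e+00, -1.03105137e-01]), 'qvel': array([ 0.00025083, -0.00369508, -0.00092568, -0.00068915, -0.0006445 ,
        0.00057332]), 'joint_torque': array([ 2.00540329e-03, -3.41253269e+01, -3.03300512e+01,  7.20072258e-02,
        3.04443925e-02, -9.87595422e-05]), 'tool_pos': array([ 0.17380995, -0.52131029,  0.20442377]), 'ee_rot': array([-3.13963193e+00, -1.56903889e-04,  3.21766918e-01]), 'wrist_force': array([ 0.1860991 ,  0.42048698, -0.15652148]), 'wrist_torque': array([ 0.0154267 ,  0.01887571, -0.01656489]), 'finger_force': 0.0, 'width': 0.09404169408748952}
```

View pics/top_2.png

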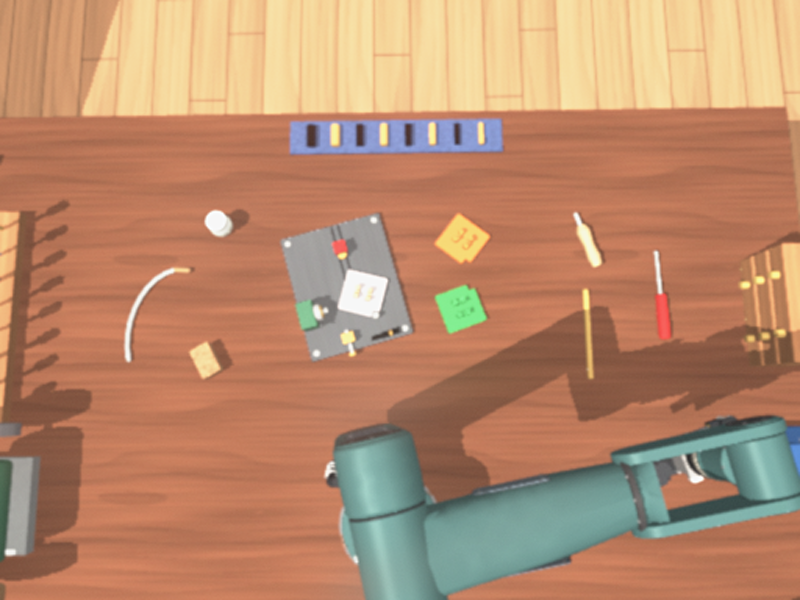

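View pics/scene_2.png

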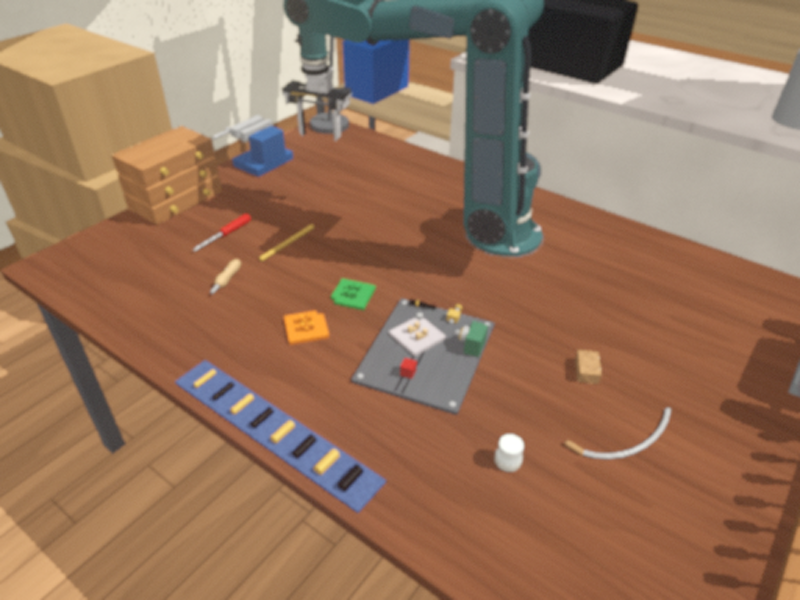

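The top view (800x600) shows the bed spanning about (282–412, 212–362). The white aluminium plate is at (363,293), the peg at (376,315), the brass stop at (348,340) and the red clamp at (340,248). I'll enlarge this area for exact corners.

```bash
python3 - <<'E'
from h import *
a=pickle.load(open('pics/top.pkl','rb'))['image'][130:238,172:272]
cv2.imwrite('pics/topc.png',cv2.resize(a,None,fx=5.5,fy=5.5,interpolation=cv2.INTER_CUBIC))
E
```

```text
(no output)
```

View pics/topc.png

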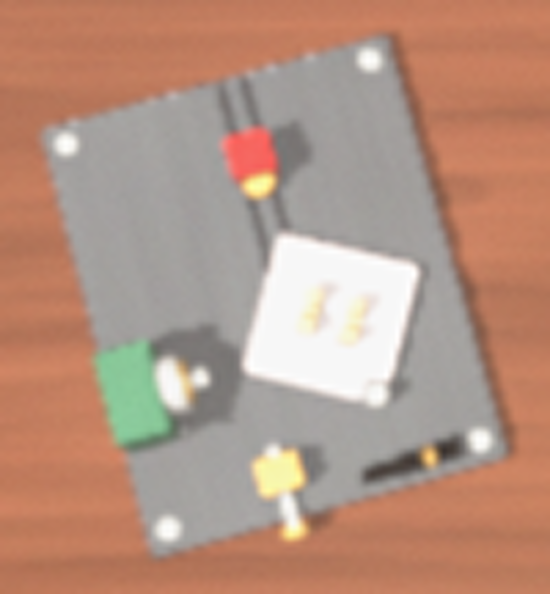

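The crop shows bed corners at (45,130), (390,37), (510,455) and (155,555). The plate corners are (278,233), (420,268) and (245,370), with the peg at (377,392). The clamp's back-face top is at about (222–270, 134), and the free push corner is (278,233).

```bash
cat >> h.py <<'E'
def ray(s,u,v,z,eye=None,Rm=None):
    d=np.array([(u-s['cx'])/s['fx'],(v-s['cy'])/s['fy'],1.])
    eye=s['eye'] if eye is None else eye; Rm=R.from_euler('xyz',s['orientation']).as_matrix() if Rm is None else Rm
    d=Rm@d; return eye+d*(z-eye[2])/d[2]
def fit2(P,Q): # Q = R P + t
    P,Q=np.array(P,float),np.array(Q,float);p=P-P.mean(0);q=Q-Q.mean(0)
    a=np.arctan2((p[:,0]*q[:,1]-p[:,1]*q[:,0]).sum(),(p*q).sum());c,s=np.cos(a),np.sin(a);M=np.array([[c,-s],[s,c]])
    t=Q.mean(0)-M@P.mean(0);return a,M,t,np.linalg.norm(P@M.T+t-Q,axis=1)
E
cat > m.py <<'E'
from h import *
s=pickle.load(open('pics/top.pkl','rb'))
c=lambda x,y,z:ray(s,(x+.5)/5.5-.5+172,(y+.5)/5.5-.5+130,z)[:2]
a,M,t,e=fit2([[.145,.14],[.145,-.095],[-.145,-.095],[-.145,.14]],[c(45,130,.012),c(390,37,.012),c(510,455,.012),c(155,555,.012)])
print('bed',np.degrees(a),t,e)
B=lambda w:M.T@(np.array(w)-t)
b,N,q,e=fit2([[.083,.083],[.083,-.007],[-.007,.083]],[c(278,233,.022),c(420,268,.022),c(245,370,.022)])
print('plate rel deg',np.degrees(b-a),'origin bed',B(q),e)
print('peg bed',B(c(377,392,.03)),'clampback',B(c(222,140,.043)),B(c(268,128,.043)),'stop tip',B(c(273,447,.018)), 'block',B(c(278,473,.034)))
for n,p in dict(peg=[-.085,-.025],back=[.098,.011],stop=[-.117,.047],corner=B(N@[.083,.083]+q),push=B(N@[.083,.068]+q)).items(): print(n,'bed',p,'world',M@p+t)
E
python3 m.py
```

```text
bed 15.089453316264562 [0.52485318 0.07423557] [0.00138146 0.00251943 0.00187464 0.00187161]
plate rel deg -29.577393593380542 origin bed [-0.08055437 -0.02259065] [0.00213711 0.00214471 0.0005395 ]
peg bed [-0.0836462  -0.02393811] clampback [0.09763184 0.02826267] [ 0.09721386 -0.00201344] stop tip [-0.09801443  0.04911705] block [-0.11667975  0.04931505]
peg bed [-0.085, -0.025] world [0.4492921  0.02796978]
back bed [0.098, 0.011] world [0.6166106  0.11036832]
stop bed [-0.117, 0.047] world [0.39965191 0.0891568 ]
corner bed [0.03259858 0.0086249 ] world [0.55408248 0.09104938]
push bed [ 0.0251946  -0.00442044] world [0.55032984 0.07652637]
```

```bash
cat >> h.py <<'E'
BA=np.radians(15.1); BT=np.array([.52485,.07424]); rot=lambda a:np.array([[np.cos(a),-np.sin(a)],[np.sin(a),np.cos(a)]])
b2w=lambda p:rot(BA)@np.array(p)+BT
w2b=lambda p:rot(BA).T@(np.array(p)-BT)
def st():
    o=robot.get_obs();y=np.degrees(o['ee_rot'][2]);f=rot(BA).T@o['wrist_force'][:2]
    print('t',o['time'],'bed',(w2b(o['tool_pos'][:2])*1e3).round(1),'z',o['tool_pos'][2].round(4),'yaw',y.round(2),'Fbed',f.round(1),o['wrist_force'][2].round(1));return o
def row(xy,z,yaw,ref=None):
    "units from ref (x,y,z,yawdeg) or measured pose"
    if ref is None:
        o=robot.get_obs();ref=[*o['tool_pos'],np.degrees(o['ee_rot'][2])]
    y=np.radians(ref[3]);d=rot(y).T@(np.array(xy)-ref[:2])
    return np.round([d[0]/.025,-d[1]/.025,(ref[2]-z)/.025,(ref[3]-yaw)/6],2)
def plate(th,p,o=(-.085,-.025)): # point in plate frame -> world, th deg rel bed
    return b2w(rot(np.radians(th))@np.array(p)+np.array(o))
E
python3 - <<'E'
from h import *
st(); p=plate(-29.6,(.083+.0125+.010,.070),(-.081,-.023)); print(p, row(p,.12,75.5), row(p,.016,75.5))
E
```

```text
t 0.1 bed [-494.1 -483.5] z 0.2044 yaw 18.44 Fbed [0.3 0.4] -0.2
[0.5723045  0.07228851] [ 22.63 -17.48   3.38  -9.51] [ 22.63 -17.48   7.54  -9.51]
```

servo_tool(moves=[[11,-8.5,0,-1,1],[22.63,-17.5,0,-9.5,1],[22.63,-17.5,0,-9.5,1],[22.63,-17.5,0,-9.5,1],[22.63,-17.5,0,-9.5,1],[22.63,-17.5,0,-9.5,1],[22.63,-17.5,0,-9.5,1],[22.63,-17.5,0,-9.5,1],[22.63,-17.5,0,-9.5,1],[22.63,-17.5,0,-9.5,1]])

```text
time: 0.93
tool_pos: [0.4065, -0.1737, 0.2052]
ee_rot: [-3.142, 0.0, 1.317]
wrist_force: [0.4, -0.3, -1.0]
width: 0.0309
finger_force: 0.0
```

```bash
python3 - <<'E'
from h import *
st(); p=plate(-29.6,(.083+.0125+.010,.070),(-.081,-.023)); print(p, row(p,.12,75.5))
E
```

```text
t 0.9333 bed [-178.9 -208.5] z 0.2052 yaw 75.47 Fbed [ 0.3 -0.4] -1.0
[0.5723045  0.07228851] [ 1.119e+01  3.950e+00  3.410e+00 -1.000e-02]
```

servo_tool(moves=[[11.2,3.95,2,0,1],[11.2,3.95,2,0,1],[11.2,3.95,2,0,1],[11.2,3.95,2,0,1],[11.2,3.95,2,0,1],[11.2,3.95,2,0,1],[11.2,3.95,2,0,1],[11.2,3.95,2,0,1],[11.2,3.95,2,0,1],[11.2,3.95,2,0,1]])

```text
time: 1.77
tool_pos: [0.5714, 0.0702, 0.1547]
ee_rot: [-3.14, 0.002, 1.318]
wrist_force: [-0.4, -0.4, 0.2]
width: 0.0003
finger_force: 0.0
```

```bash
cat >> h.py <<'E'
def wsnap(f):
    o=st(); s=snap('wrist',f); T=np.eye(4);T[:3,:3]=R.from_euler('xyz',o['ee_rot']).as_matrix();T[:3,3]=o['tool_pos'];T=T@s['T_tool_cam']
    s['T']=T; pickle.dump(s,open(f'pics/{f}.pkl','wb')); cv2.imwrite(f'pics/{f}.png',cv2.resize(s['image'],(800,600),interpolation=cv2.INTER_CUBIC)); return s
def wpix(s,u,v,z): # pixels of the 800x600 view -> bed mm
    return (w2b(ray(s,(u+.5)*.64-.5,(v+.5)*.64-.5,z,s['T'][:3,3],s['T'][:3,:3])[:2])*1e3).round(1)
E
python3 - <<'E'
from h import *
s=wsnap('w1'); p=plate(-29.6,(.083+.0125+.010,.070),(-.081,-.023)); print(p, row(p,.016,75.5))
E
```

```text
t 1.7667 bed [ 43.9 -16.1] z 0.1547 yaw 75.49 Fbed [-0.5 -0.3] 0.2
[0.5723045  0.07228851] [ 0.12  0.    5.58 -0.02]
```

View pics/w1.png

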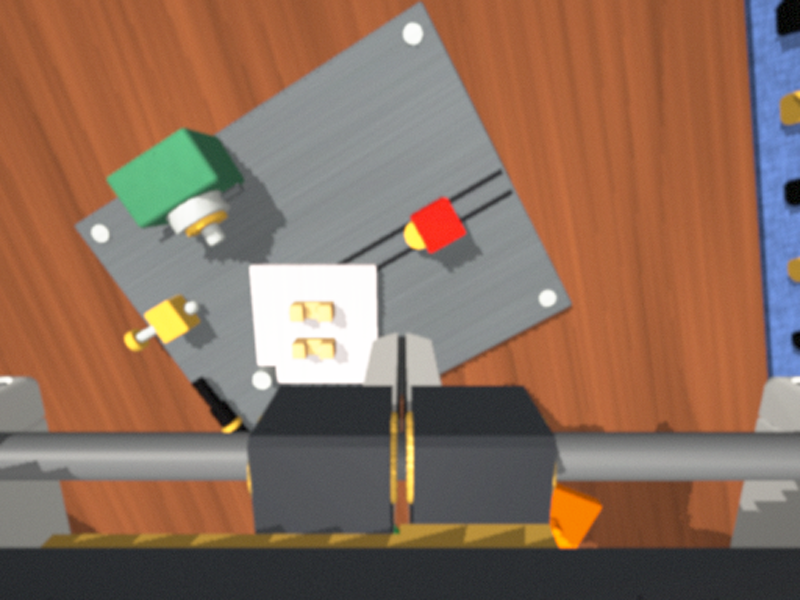

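Wrist view: plate corners at (377,264), (249,265) and about (379,383), with the peg top at (262,379). Bed corners are (420,2), (570,305) and (77,225). The fingers are at (400,340), just beyond the plate's +x face and clear of the clamp.

```bash
python3 - <<'E'
from h import *
s=pickle.load(open('pics/w1.pkl','rb'))
for n,u,v,z in[('bed 145,140',420,2,.012),('145,-95',570,305,.012),('-145,140',77,225,.012),('peg -85,-25',262,379,.03),('c83,83',377,264,.022),('c-7,83',249,265,.022),('c83,-7',379,383,.022),('clampback',447,198,.042),('clampback',466,238,.042),('nose',404,236,.03),('tip',197,307,.018)]: print(n,wpix(s,u,v,z))
c=[wpix(s,*p,.022)/1e3 for p in((377,264),(249,265),(379,383))]
a,M,t,e=fit2([[.083,.083],[-.007,.083],[.083,-.007]],c);print(np.degrees(a),t,e)
E
```

```text
bed 145,140 [146.3 139.4]
145,-95 [147.  -93.3]
-145,140 [-138.7  137.1]
peg -85,-25 [-80. -25.]
c83,83 [37.3  6.7]
c-7,83 [-42.9  51.2]
c83,-7 [ -7.9 -73.7]
clampback [101.1  24.1]
clampback [99.8 -4.9]
nose [64.3 15.3]
tip [-96.   44.2]
-29.265154727040468 [-0.07664459 -0.02559295] [0.00106815 0.00120577 0.00144581]
```

servo_tool(moves=[[0.12,0.1,1.5,0,1],[0.12,0.1,3,0,1],[0.12,0.1,4.5,0,1],[0.12,0.1,5.2,0,1],[0.12,0.1,5.5,0,1],[0.12,0.1,5.5,0,1],[0.12,0.1,5.5,0,1],[0.12,0,5.5,0,1],[0.12,-0.1,5.5,0,1],[0.12,-0.2,5.5,0,1]])

```text
time: 2.65
tool_pos: [0.569, 0.0746, 0.0201]
ee_rot: [3.138, -0.001, 1.317]
wrist_force: [0.4, -0.4, -0.6]
width: 0.0001
finger_force: 0.0
```

```bash
python3 - <<'E'
from h import *
o=st()
E
```

```text
t 2.65 bed [ 42.7 -11.2] z 0.0201 yaw 75.43 Fbed [ 0.3 -0.5] -0.6
```

servo_tool(moves=[[0,-0.04,0.15,0,1],[0,-0.08,0.15,0,1],[0,-0.12,0.15,0,1],[0,-0.16,0.15,0,1],[0,-0.2,0.15,0,1],[0,-0.23,0.15,0,1],[0,-0.26,0.15,0,1]])

```text
time: 3.23
tool_pos: [0.5618, 0.0763, 0.0143]
ee_rot: [3.141, -0.0, 1.317]
wrist_force: [0.4, -1.1, 0.6]
width: 0.0006
finger_force: 0.3
```

```bash
python3 - <<'E'
from h import *
o=st()
E
```

```text
t 3.2333 bed [36.2 -7.7] z 0.0143 yaw 75.44 Fbed [ 0.1 -1.2] 0.6
```

```bash
cat >> h.py <<'E'
PEG=np.array([-.084,-.025])
def arc(th0,dths,dx=0,dy=0,z=.0165):
    "rows: turn finger about peg by dth (deg), with plate-frame shift growing to dx,dy (m)"
    o=robot.get_obs();p=w2b(o['tool_pos'][:2]);y0=np.degrees(o['ee_rot'][2])
    pl=rot(-np.radians(th0))@(p-PEG);print('finger in plate',(pl*1e3).round(1))
    for i,d in enumerate(dths):
        k=(i+1)/len(dths);q=PEG+rot(np.radians(th0+d))@(pl+np.array([dx,dy])*k)
        print(list(row(b2w(q),z,y0+d)))
E
python3 - <<'E'
from h import *
arc(-29.3,[0,0,0,.5,1,2,3,4,5,6],-.0035,-.003)
E
```

```text
finger in plate [96.4 74. ]
[np.float64(-0.01), np.float64(-0.01), np.float64(-0.09), np.float64(0.0)]
[np.float64(-0.02), np.float64(-0.03), np.float64(-0.09), np.float64(0.0)]
[np.float64(-0.04), np.float64(-0.04), np.float64(-0.09), np.float64(0.0)]
[np.float64(-0.02), np.float64(-0.08), np.float64(-0.09), np.float64(-0.08)]
[np.float64(0.0), np.float64(-0.12), np.float64(-0.09), np.float64(-0.17)]
[np.float64(0.06), np.float64(-0.19), np.float64(-0.09), np.float64(-0.33)]
[np.float64(0.11), np.float64(-0.25), np.float64(-0.09), np.float64(-0.5)]
[np.float64(0.16), np.float64(-0.32), np.float64(-0.09), np.float64(-0.67)]
[np.float64(0.2), np.float64(-0.39), np.float64(-0.09), np.float64(-0.83)]
[np.float64(0.25), np.float64(-0.46), np.float64(-0.09), np.float64(-1.0)]
```

servo_tool(moves=[[-0.05,0,-0.06,0,1],[-0.1,-0.02,-0.06,0,1],[-0.15,-0.05,-0.06,0,1],[-0.15,-0.09,-0.06,-0.08,1],[-0.14,-0.13,-0.06,-0.17,1],[-0.11,-0.19,-0.06,-0.33,1],[-0.07,-0.25,-0.06,-0.5,1],[-0.03,-0.32,-0.06,-0.67,1],[0.02,-0.39,-0.06,-0.83,1],[0.07,-0.46,-0.06,-1,1]])

```text
time: 4.07
tool_pos: [0.5518, 0.0813, 0.0164]
ee_rot: [3.139, -0.001, 1.423]
wrist_force: [3.3, 1.2, 2.4]
width: 0.0003
finger_force: 1.5
```

```bash
python3 - <<'E'
from h import *
o=st();s=wsnap('w2')
arc(-23.3,[1,2,3,4,5,6,7,8,8,8],-.001,-.002)
E
```

```text
t 4.0667 bed [27.9 -0.2] z 0.0164 yaw 81.54 Fbed [3.5 0.3] 2.4
t 4.0667 bed [27.9 -0.2] z 0.0164 yaw 81.54 Fbed [3.5 0.3] 2.4
finger in plate [92.7 67.3]
[np.float64(0.06), np.float64(-0.05), np.float64(-0.01), np.float64(-0.17)]
[np.float64(0.11), np.float64(-0.1), np.float64(-0.01), np.float64(-0.33)]
[np.float64(0.17), np.float64(-0.16), np.float64(-0.01), np.float64(-0.5)]
[np.float64(0.22), np.float64(-0.21), np.float64(-0.01), np.float64(-0.67)]
[np.float64(0.27), np.float64(-0.27), np.float64(-0.01), np.float64(-0.83)]
[np.float64(0.32), np.float64(-0.32), np.float64(-0.01), np.float64(-1.0)]
[np.float64(0.37), np.float64(-0.38), np.float64(-0.01), np.float64(-1.17)]
[np.float64(0.42), np.float64(-0.43), np.float64(-0.01), np.float64(-1.33)]
[np.float64(0.41), np.float64(-0.44), np.float64(-0.01), np.float64(-1.33)]
[np.float64(0.4), np.float64(-0.44), np.float64(-0.01), np.float64(-1.33)]
```

View pics/w2.png

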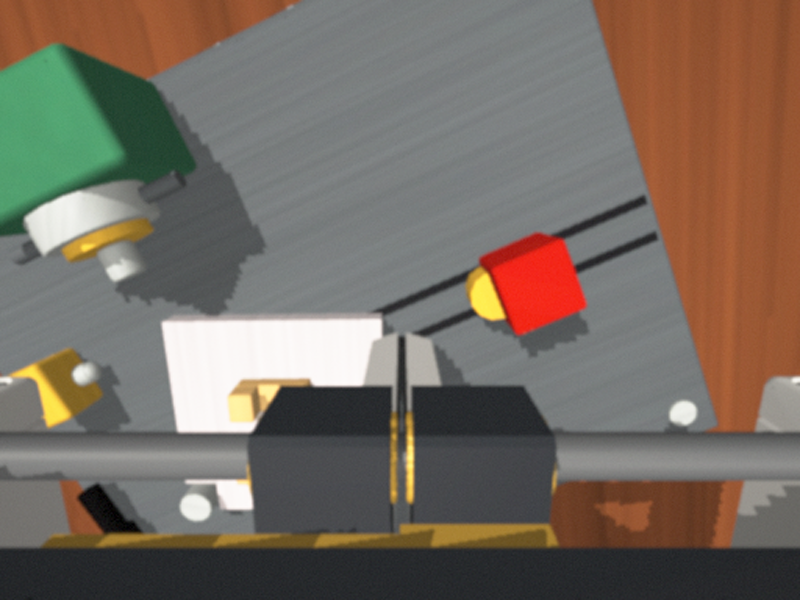

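The plate follows the finger. Its +y edge runs (163,320)–(382,316), the peg at (197,500) sits in the notch, and the finger is against the +x face with nothing else touched. I'll continue along the arc.

servo_tool(moves=[[0.06,-0.05,0,-0.17,1],[0.11,-0.1,0,-0.33,1],[0.17,-0.16,0,-0.5,1],[0.22,-0.21,0,-0.67,1],[0.27,-0.27,0,-0.83,1],[0.32,-0.32,0,-1,1],[0.37,-0.38,0,-1.17,1],[0.41,-0.43,0,-1.33,1]])

```text
time: 4.78
tool_pos: [0.5431, 0.0933, 0.0166]
ee_rot: [3.138, -0.001, 1.562]
wrist_force: [4.5, 3.2, 2.6]
width: 0.0
finger_force: 2.9
```

```bash
python3 - <<'E'
from h import *
s=pickle.load(open('pics/w2.pkl','rb'))
a=wpix(s,163,320,.022);b=wpix(s,382,316,.022);print(a,b,'peg',wpix(s,197,500,.03)); d=b-a; print(np.degrees(np.arctan2(d[1],d[0])),np.hypot(*d))
o=st();arc(-15.3,[1,2,3,4,5,6,7,7.5,7.5],-.001,-.002)
E
```

```text
[-54.5  53.9] [28.6 19.6] peg [-78.1 -22.4]
-22.428667283405648 89.90050055478
t 4.7833 bed [22.6 13.6] z 0.0166 yaw 89.52 Fbed [5.1 1.9] 2.6
finger in plate [92.6 65.4]
[np.float64(0.06), np.float64(-0.05), np.float64(0.0), np.float64(-0.17)]
[np.float64(0.11), np.float64(-0.1), np.float64(0.0), np.float64(-0.33)]
[np.float64(0.16), np.float64(-0.15), np.float64(0.0), np.float64(-0.5)]
[np.float64(0.21), np.float64(-0.21), np.float64(0.0), np.float64(-0.67)]
[np.float64(0.27), np.float64(-0.26), np.float64(0.0), np.float64(-0.83)]
[np.float64(0.32), np.float64(-0.32), np.float64(0.0), np.float64(-1.0)]
[np.float64(0.36), np.float64(-0.37), np.float64(0.0), np.float64(-1.17)]
[np.float64(0.38), np.float64(-0.4), np.float64(0.0), np.float64(-1.25)]
[np.float64(0.37), np.float64(-0.4), np.float64(0.0), np.float64(-1.25)]
```

servo_tool(moves=[[0.06,-0.04,0,-0.17,1],[0.12,-0.09,0,-0.33,1],[0.17,-0.14,0,-0.5,1],[0.23,-0.19,0,-0.67,1],[0.29,-0.24,0,-0.83,1],[0.34,-0.29,0,-1,1]])

```text
time: 5.28
tool_pos: [0.536, 0.1021, 0.0167]
ee_rot: [3.138, -0.001, 1.667]
wrist_force: [5.5, 2.2, 3.2]
width: 0.0005
finger_force: 3.0
```

```bash
python3 - <<'E'
from h import *
o=st();arc(-9.4,[.5,1,1.5,2,2.5,3,3.5,4,4.5,5],-.000,0)
E
```

```text
t 5.2833 bed [18. 24.] z 0.0167 yaw 95.52 Fbed [5.9 0.7] 3.2
finger in plate [92.6 65. ]
[np.float64(0.03), np.float64(-0.02), np.float64(0.01), np.float64(-0.08)]
[np.float64(0.06), np.float64(-0.05), np.float64(0.01), np.float64(-0.17)]
[np.float64(0.1), np.float64(-0.07), np.float64(0.01), np.float64(-0.25)]
[np.float64(0.13), np.float64(-0.09), np.float64(0.01), np.float64(-0.33)]
[np.float64(0.16), np.float64(-0.12), np.float64(0.01), np.float64(-0.42)]
[np.float64(0.19), np.float64(-0.14), np.float64(0.01), np.float64(-0.5)]
[np.float64(0.22), np.float64(-0.17), np.float64(0.01), np.float64(-0.58)]
[np.float64(0.25), np.float64(-0.19), np.float64(0.01), np.float64(-0.67)]
[np.float64(0.28), np.float64(-0.22), np.float64(0.01), np.float64(-0.75)]
[np.float64(0.31), np.float64(-0.24), np.float64(0.01), np.float64(-0.83)]
```

servo_tool(moves=[[0.03,-0.02,0,-0.08,1],[0.06,-0.05,0,-0.17,1],[0.1,-0.07,0,-0.25,1],[0.13,-0.09,0,-0.33,1]])

```text
time: 5.62
tool_pos: [0.5333, 0.105, 0.0167]
ee_rot: [3.138, -0.001, 1.701]
wrist_force: [4.6, 2.7, 3.6]
width: 0.0008
finger_force: 2.9
```

servo_tool(moves=[[0.03,-0.02,0,-0.08,1],[0.06,-0.05,0,-0.17,1],[0.1,-0.07,0,-0.25,1]])

```text
time: 5.87
tool_pos: [0.5312, 0.1072, 0.0167]
ee_rot: [3.139, -0.001, 1.727]
wrist_force: [4.3, 2.5, 2.8]
width: 0.0001
finger_force: 2.9
```

```bash
python3 - <<'E'
from h import *
o=st();arc(-5.9,[.5,1,1.5,2,2.5,3,3.5,4,4.5,5],-.000,0)
s=wsnap('w3')
E
```

```text
t 5.8667 bed [14.7 30.2] z 0.0167 yaw 98.98 Fbed [4.8 1.3] 2.8
finger in plate [92.5 65. ]
[np.float64(0.03), np.float64(-0.02), np.float64(0.01), np.float64(-0.08)]
[np.float64(0.06), np.float64(-0.05), np.float64(0.01), np.float64(-0.17)]
[np.float64(0.1), np.float64(-0.07), np.float64(0.01), np.float64(-0.25)]
[np.float64(0.13), np.float64(-0.09), np.float64(0.01), np.float64(-0.33)]
[np.float64(0.16), np.float64(-0.12), np.float64(0.01), np.float64(-0.42)]
[np.float64(0.19), np.float64(-0.14), np.float64(0.01), np.float64(-0.5)]
[np.float64(0.22), np.float64(-0.17), np.float64(0.01), np.float64(-0.58)]
[np.float64(0.25), np.float64(-0.19), np.float64(0.01), np.float64(-0.67)]
[np.float64(0.28), np.float64(-0.22), np.float64(0.01), np.float64(-0.75)]
[np.float64(0.31), np.float64(-0.24), np.float64(0.01), np.float64(-0.83)]
t 5.8667 bed [14.7 30.2] z 0.0167 yaw 98.98 Fbed [4.8 1.3] 2.8
```

View pics/w3.png

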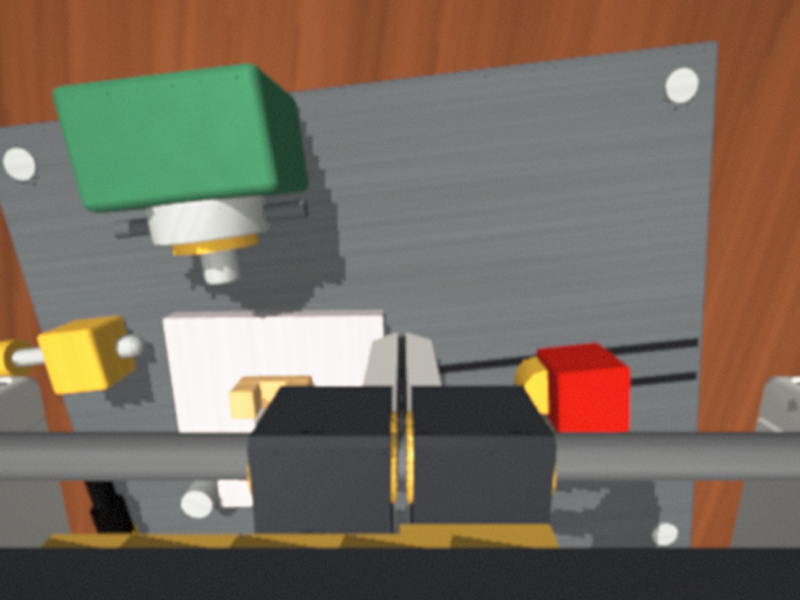

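The screw tip at (140,345) is still about 28 px (roughly 10 mm) from the plate's -x edge at (168,345), and the plate is seated on the peg. I'll continue in careful steps.

servo_tool(moves=[[0.03,-0.02,0,-0.08,1],[0.06,-0.05,0,-0.17,1],[0.1,-0.07,0,-0.25,1],[0.13,-0.09,0,-0.33,1],[0.16,-0.12,0,-0.42,1],[0.19,-0.14,0,-0.5,1],[0.22,-0.17,0,-0.58,1],[0.25,-0.19,0,-0.67,1],[0.28,-0.22,0,-0.75,1]])

```text
time: 6.67
tool_pos: [0.5246, 0.1132, 0.0166]
ee_rot: [3.139, -0.001, 1.806]
wrist_force: [4.2, 2.0, 4.4]
width: 0.0003
finger_force: 3.3
```

```bash
python3 - <<'E'
from h import *
s=pickle.load(open('pics/w3.pkl','rb'));print('tip',wpix(s,142,346,.018),'edge',wpix(s,168,345,.022),'peg',wpix(s,197,500,.03),wpix(s,164,318,.022),wpix(s,384,312,.022))
o=st();arc(-1.4,[.4,.8,1.2,1.6,2,2.4,2.8,3.2],-.000,0)
E
```

```text
tip [-94.3  45.6] edge [-80.8  46. ] peg [-80.1 -23.1] [-79.7  57.7] [10.3 50.7]
t 6.6667 bed [ 9.9 37.7] z 0.0166 yaw 103.47 Fbed [4.6 0.9] 4.4
finger in plate [92.3 65. ]
[np.float64(0.03), np.float64(-0.02), np.float64(0.01), np.float64(-0.07)]
[np.float64(0.05), np.float64(-0.04), np.float64(0.01), np.float64(-0.13)]
[np.float64(0.08), np.float64(-0.06), np.float64(0.01), np.float64(-0.2)]
[np.float64(0.1), np.float64(-0.07), np.float64(0.01), np.float64(-0.27)]
[np.float64(0.13), np.float64(-0.09), np.float64(0.01), np.float64(-0.33)]
[np.float64(0.15), np.float64(-0.11), np.float64(0.01), np.float64(-0.4)]
[np.float64(0.18), np.float64(-0.13), np.float64(0.01), np.float64(-0.47)]
[np.float64(0.2), np.float64(-0.15), np.float64(0.01), np.float64(-0.53)]
```

servo_tool(moves=[[0.03,-0.02,0,-0.07,1],[0.05,-0.04,0,-0.13,1],[0.08,-0.06,0,-0.2,1],[0.1,-0.07,0,-0.27,1],[0.13,-0.09,0,-0.33,1],[0.15,-0.11,0,-0.4,1],[0.18,-0.13,0,-0.47,1]])

```text
time: 7.25
tool_pos: [0.5202, 0.1168, 0.0166]
ee_rot: [3.139, -0.0, 1.855]
wrist_force: [3.9, 3.2, 4.4]
width: 0.0003
finger_force: 3.2
```

```bash
python3 - <<'E'
from h import *
o=st();arc(1.4,[.2,.4,.6,.8,1,1.2,1.4,1.6,1.8,2],-.000,0)
E
```

```text
t 7.25 bed [ 6.6 42.3] z 0.0166 yaw 106.28 Fbed [4.6 2. ] 4.4
finger in plate [92.2 65. ]
[np.float64(0.01), np.float64(-0.01), np.float64(0.01), np.float64(-0.03)]
[np.float64(0.03), np.float64(-0.02), np.float64(0.01), np.float64(-0.07)]
[np.float64(0.04), np.float64(-0.03), np.float64(0.01), np.float64(-0.1)]
[np.float64(0.05), np.float64(-0.04), np.float64(0.01), np.float64(-0.13)]
[np.float64(0.06), np.float64(-0.05), np.float64(0.01), np.float64(-0.17)]
[np.float64(0.08), np.float64(-0.06), np.float64(0.01), np.float64(-0.2)]
[np.float64(0.09), np.float64(-0.06), np.float64(0.01), np.float64(-0.23)]
[np.float64(0.1), np.float64(-0.07), np.float64(0.01), np.float64(-0.27)]
[np.float64(0.11), np.float64(-0.08), np.float64(0.01), np.float64(-0.3)]
[np.float64(0.13), np.float64(-0.09), np.float64(0.01), np.float64(-0.33)]
```

Now fine steps, about 0.3 mm per row.

servo_tool(moves=[[0.01,-0.01,0,-0.03,1],[0.03,-0.02,0,-0.07,1],[0.04,-0.03,0,-0.1,1],[0.05,-0.04,0,-0.13,1],[0.06,-0.05,0,-0.17,1],[0.08,-0.06,0,-0.2,1],[0.09,-0.065,0,-0.23,1]])

```text
time: 7.83
tool_pos: [0.518, 0.1185, 0.0166]
ee_rot: [3.139, -0.0, 1.879]
wrist_force: [4.0, 3.5, 4.3]
width: 0.0006
finger_force: 3.3
```

servo_tool(moves=[[0.01,-0.01,0,-0.03,1],[0.03,-0.02,0,-0.07,1],[0.04,-0.03,0,-0.1,1],[0.05,-0.04,0,-0.13,1],[0.06,-0.05,0,-0.17,1]])

```text
time: 8.25
tool_pos: [0.5165, 0.1195, 0.0166]
ee_rot: [3.139, -0.0, 1.897]
wrist_force: [3.5, 2.9, 4.0]
width: 0.0002
finger_force: 3.5
```

```bash
python3 - <<'E'
from h import *
o=st();s=wsnap('w4')
E
```

```text
t 8.25 bed [ 3.7 45.9] z 0.0166 yaw 108.66 Fbed [4.1 1.9] 4.0
t 8.25 bed [ 3.7 45.9] z 0.0166 yaw 108.66 Fbed [4.1 1.9] 4.0
```

View pics/w4.png

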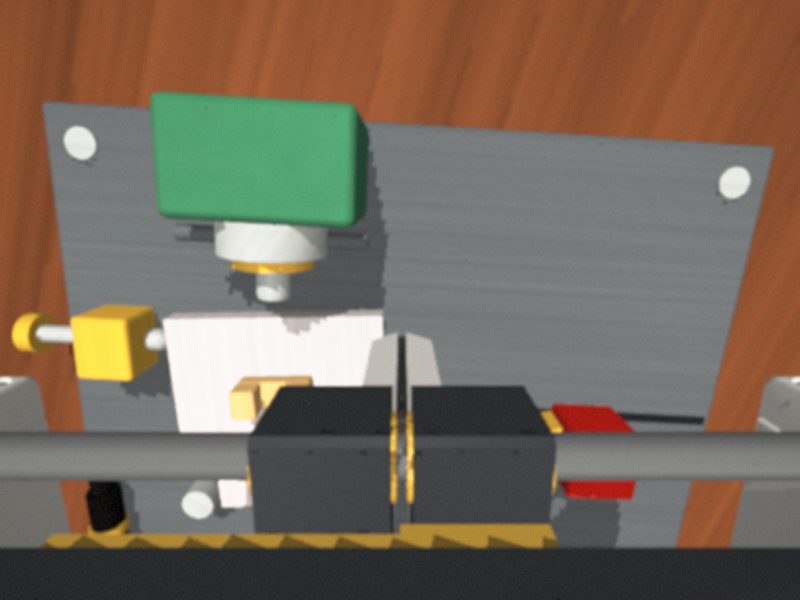

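The screw tip at (165,338) is almost touching the plate edge, with a gap of about 1 mm or less. I'll creep from here.

servo_tool(moves=[[0.01,-0.01,0,-0.03,1],[0.025,-0.02,0,-0.06,1],[0.025,-0.02,0,-0.06,1]])

```text
time: 8.55
tool_pos: [0.5162, 0.1198, 0.0167]
ee_rot: [3.138, 0.0, 1.903]
wrist_force: [5.8, 2.8, 4.4]
width: 0.0004
finger_force: 3.5
```

servo_tool(moves=[[0.01,-0.01,0,-0.03,1],[0.025,-0.02,0,-0.06,1],[0.025,-0.02,0,-0.06,1]])

```text
time: 8.8
tool_pos: [0.516, 0.12, 0.0167]
ee_rot: [3.137, 0.001, 1.909]
wrist_force: [5.5, 3.4, 2.8]
width: 0.0004
finger_force: 3.5
```

servo_tool(moves=[[0.01,-0.01,0,-0.03,1],[0.025,-0.02,0,-0.06,1],[0.025,-0.02,0,-0.06,1]])

```text
time: 9.05
tool_pos: [0.5158, 0.1202, 0.0167]
ee_rot: [3.136, 0.002, 1.915]
wrist_force: [7.7, 2.3, 2.3]
width: 0.0007
finger_force: 3.5
```

servo_tool(moves=[[0,-0.012,0,0,1],[0,-0.025,0,0,1],[0,-0.025,0,0,1],[0,-0.025,0,0,1]])

```text
time: 9.38
tool_pos: [0.5156, 0.1202, 0.0169]
ee_rot: [3.135, 0.002, 1.915]
wrist_force: [7.6, 2.4, 1.7]
width: 0.0006
finger_force: 3.8
```

```bash
python3 - <<'E'
from h import *
o=st();a=o['ee_rot'][2]-np.pi/2;print('plate-frame force',rot(-a)@o['wrist_force'][:2],o['ee_rot'])
E
```

```text
t 9.3833 bed [ 3.  46.8] z 0.0169 yaw 109.73 Fbed [8.  0.4] 1.7
plate-frame force [ 7.95745414 -0.27952981] [3.13540310e+00 1.61230092e-03 1.91512946e+00]
```

servo_tool(moves=[[0,-0.015,0,0,1],[0,-0.03,0,0,1],[0,-0.03,0,0,1],[0,-0.03,0,0,1]])

```text
time: 9.72
tool_pos: [0.5153, 0.1201, 0.0172]
ee_rot: [3.134, 0.002, 1.915]
wrist_force: [8.2, 2.5, 3.0]
width: 0.0002
finger_force: 4.1
```

servo_tool(moves=[[0,-0.012,0,0,1],[0,-0.025,0,0,1],[0,-0.025,0,0,1],[0,-0.025,0,0,1]])

```text
time: 10.05
tool_pos: [0.5151, 0.12, 0.0174]
ee_rot: [3.133, 0.002, 1.915]
wrist_force: [8.3, 3.3, 2.4]
width: 0.0
finger_force: 4.3
```

servo_tool(moves=[[0,-0.015,0,0,1],[0,-0.03,0,0,1],[0,-0.045,0,0,1],[0,-0.045,0,0,1],[0,-0.045,0,0,1],[0,-0.045,0,0,1],[0,-0.045,0,0,1],[0,-0.045,0,0,1],[0,-0.045,0,0,1],[0,-0.045,0,0,1]])

```text
time: 10.88
tool_pos: [0.5146, 0.1198, 0.0178]
ee_rot: [3.132, 0.002, 1.915]
wrist_force: [9.6, 4.0, 3.1]
width: 0.0005
finger_force: 4.7
```

servo_tool(moves=[[0,0,0,0,1],[0,0,0,0,1],[0,0,0,0,1],[0,0,0,0,1],[0,0,0,0,1],[0,0,0,0,1],[0,0,0,0,1],[0,0,0,0,1],[0,0,0,0,1],[0,0,0,0,1]])

```text
time: 11.72
tool_pos: [0.5147, 0.1198, 0.0178]
ee_rot: [3.132, 0.002, 1.915]
wrist_force: [9.0, 3.7, 3.5]
width: 0.0002
finger_force: 4.7
```

```bash
python3 - <<'E'
from h import *
o=st();a=o['ee_rot'][2]-np.pi/2;print('plate-frame force',rot(-a)@o['wrist_force'][:2])
E
```

```text
t 11.7167 bed [ 2.  46.7] z 0.0178 yaw 109.72 Fbed [9.6 1.2] 3.5
plate-frame force [9.71254806 0.40612344]
```

```bash
python3 - <<'E'
from h import *
s=wsnap('w5'); cv2.imwrite('pics/w5c.png',cv2.resize(s['image'][180:345,80:260],None,fx=3.5,fy=3.5,interpolation=cv2.INTER_CUBIC))
E
```

```text
t 11.7167 bed [ 2.  46.7] z 0.0178 yaw 109.72 Fbed [9.6 1.2] 3.5
```

View pics/w5c.png

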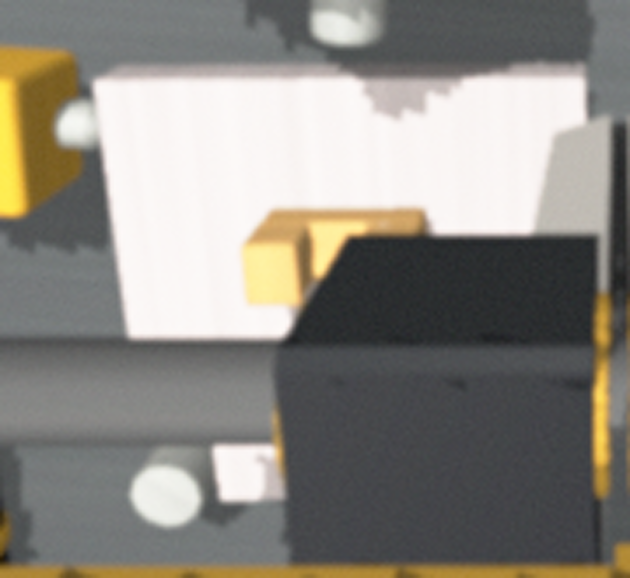

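The screw tip at crop (80,125) meets the plate's -x edge and is partly hidden by it. The peg at (166,495) sits against the notch face. The plate is seated and was held at about 10 N, so I'll release it and move to the clamp.

servo_tool(moves=[[0,0.05,0,0,1],[0,0.12,0,0,1],[0,0.25,0,0,1],[0,0.45,0,0,1],[0,0.5,-1,0,1],[0,0.5,-2.2,0,1],[0,0.5,-3.2,0,1],[0,0.5,-3.2,0,1],[0,0.5,-3.2,0,1]])

```text
time: 12.52
tool_pos: [0.5218, 0.123, 0.0956]
ee_rot: [-3.14, 0.0, 1.915]
wrist_force: [-0.8, 0.1, -0.7]
width: 0.0005
finger_force: 0.0
```

```bash
python3 - <<'E'
from h import *
o=st(); print(row(b2w((.124,.011)),.095,105.1))
s=wsnap('w6')
E
```

```text
t 12.5167 bed [ 9.7 47.9] z 0.0956 yaw 109.71 Fbed [-0.7  0.3] -0.7
[-1.84  4.44  0.03  0.77]
t 12.5167 bed [ 9.7 47.9] z 0.0956 yaw 109.71 Fbed [-0.7  0.3] -0.7
```

View pics/w6.png

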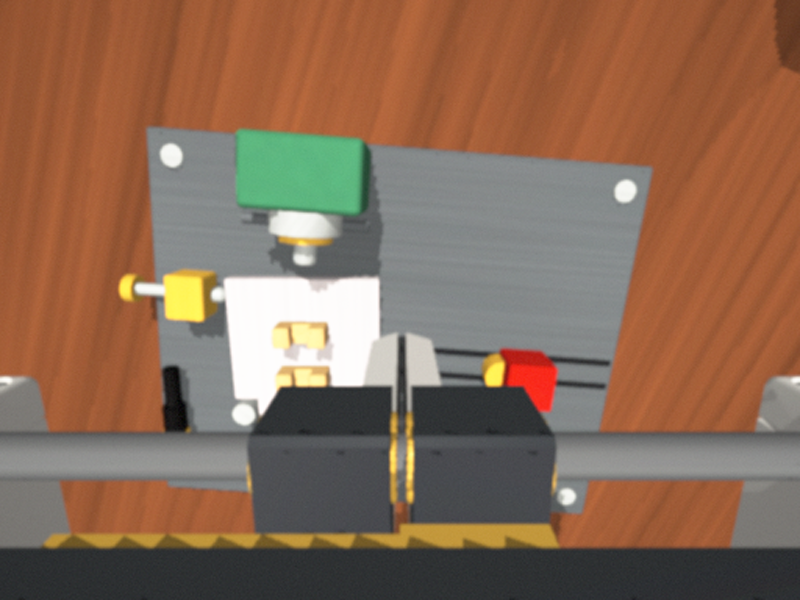

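After release the plate is still on the screw (tip at 222,294) and the peg (243,413). The clamp is untouched at (525,378).

servo_tool(moves=[[-0.6,1.5,0,0.3,1],[-1.2,3,0,0.77,1],[-1.84,4.44,0,0.77,1],[-1.84,4.44,0,0.77,1],[-1.84,4.44,0,0.77,1],[-1.84,4.44,0,0.77,1]])

```text
time: 13.07
tool_pos: [0.6402, 0.1171, 0.0924]
ee_rot: [-3.135, -0.001, 1.834]
wrist_force: [0.5, 0.7, 0.1]
width: 0.0004
finger_force: 0.0
```

```bash
python3 - <<'E'
from h import *
o=st(); print(row(b2w((.122,.011)),.022,105.1))
E
```

```text
t 13.0667 bed [122.6  11.4] z 0.0924 yaw 105.08 Fbed [0.6 0.6] 0.1
[-0.02 -0.02  2.82 -0.  ]
```

servo_tool(moves=[[0,0,1,0,1],[0,0,2,0,1],[0,0,2.75,0,1],[0,0,2.75,0,1],[0,0,2.75,0,1],[0,-0.1,2.75,0,1],[0,-0.2,2.75,0,1],[0,-0.3,2.75,0,1],[0,-0.4,2.75,0,1]])

```text
time: 13.82
tool_pos: [0.6332, 0.1148, 0.0287]
ee_rot: [3.139, 0.001, 1.834]
wrist_force: [-0.7, -0.5, -0.7]
width: 0.0003
finger_force: 0.0
```

```bash
python3 - <<'E'
from h import *
o=st(); print(row(b2w((.11-.01,.011)),.022,105.1))
E
```

```text
t 13.8167 bed [115.2  10.9] z 0.0287 yaw 105.08 Fbed [-0.8 -0.3] -0.7
[ 0.   -0.61  0.27 -0.  ]
```

servo_tool(moves=[[0,-0.06,0.15,0,1],[0,-0.12,0.2,0,1],[0,-0.18,0.2,0,1],[0,-0.25,0.2,0,1],[0,-0.33,0.2,0,1],[0,-0.41,0.2,0,1],[0,-0.49,0.2,0,1],[0,-0.57,0.2,0,1],[0,-0.65,0.2,0,1],[0,-0.73,0.2,0,1]])

```text
time: 14.65
tool_pos: [0.6187, 0.1107, 0.0231]
ee_rot: [3.133, 0.001, 1.834]
wrist_force: [7.8, 2.3, -1.5]
width: 0.0006
finger_force: 4.0
```

```bash
python3 - <<'E'
from h import *
o=st()
E
```

```text
t 14.65 bed [100.1  10.8] z 0.0231 yaw 105.08 Fbed [8.1 0.2] -1.5
```

servo_tool(moves=[[0,-0.08,0,0,1],[0,-0.16,0,0,1],[0,-0.24,0,0,1],[0,-0.32,0,0,1],[0,-0.4,0,0,1],[0,-0.48,0,0,1],[0,-0.56,0,0,1],[0,-0.64,0,0,1],[0,-0.72,0,0,1],[0,-0.8,0,0,1]])

```text
time: 15.48
tool_pos: [0.5994, 0.1055, 0.023]
ee_rot: [3.133, 0.001, 1.834]
wrist_force: [8.4, 1.0, -1.6]
width: 0.0004
finger_force: 4.0
```

```bash
python3 - <<'E'
from h import *
o=st()
E
```

```text
t 15.4833 bed [80.1 10.7] z 0.023 yaw 105.08 Fbed [ 8.4 -1.2] -1.6
```

servo_tool(moves=[[0,-0.08,0,0,1],[0,-0.16,0,0,1],[0,-0.24,0,0,1],[0,-0.32,0,0,1],[0,-0.4,0,0,1],[0,-0.48,0,0,1],[0,-0.56,0,0,1],[0,-0.64,0,0,1],[0,-0.72,0,0,1],[0,-0.8,0,0,1]])

```text
time: 16.32
tool_pos: [0.5801, 0.1002, 0.0231]
ee_rot: [3.133, 0.001, 1.834]
wrist_force: [7.7, 1.3, -3.1]
width: 0.0003
finger_force: 4.0
```

servo_tool(moves=[[0,-0.04,0,0,1],[0,-0.08,0,0,1],[0,-0.12,0,0,1],[0,-0.16,0,0,1],[0,-0.2,0,0,1],[0,-0.24,0,0,1],[0,-0.28,0,0,1]])

```text
time: 16.9
tool_pos: [0.5734, 0.0983, 0.023]
ee_rot: [3.133, 0.001, 1.834]
wrist_force: [8.0, 1.3, -2.5]
width: 0.0004
finger_force: 4.0
```

```bash
python3 - <<'E'
from h import *
o=st()
E
```

```text
t 16.9 bed [53.2 10.6] z 0.023 yaw 105.07 Fbed [ 8.1 -0.8] -2.5
```

Now slower, watching for the force to rise.

servo_tool(moves=[[0,-0.025,0,0,1],[0,-0.05,0,0,1],[0,-0.075,0,0,1],[0,-0.1,0,0,1],[0,-0.125,0,0,1],[0,-0.15,0,0,1]])

```text
time: 17.4
tool_pos: [0.5698, 0.0974, 0.023]
ee_rot: [3.133, 0.001, 1.834]
wrist_force: [8.3, 1.7, -1.4]
width: 0.0004
finger_force: 4.0
```

servo_tool(moves=[[0,-0.02,0,0,1],[0,-0.04,0,0,1],[0,-0.06,0,0,1],[0,-0.08,0,0,1]])

```text
time: 17.73
tool_pos: [0.5693, 0.0972, 0.0231]
ee_rot: [3.129, 0.001, 1.834]
wrist_force: [12.0, 2.0, -5.5]
width: 0.0006
finger_force: 6.1
```

servo_tool(moves=[[0,-0.02,0,0,1],[0,-0.04,0,0,1],[0,-0.06,0,0,1],[0,-0.08,0,0,1]])

```text
time: 18.07
tool_pos: [0.5692, 0.0972, 0.0233]
ee_rot: [3.125, 0.001, 1.834]
wrist_force: [16.7, 3.0, -8.4]
width: 0.0006
finger_force: 8.2
```

servo_tool(moves=[[0,-0.02,0,0,1],[0,-0.04,0,0,1],[0,-0.055,0,0,1],[0,-0.055,0,0,1],[0,-0.055,0,0,1],[0,-0.055,0,0,1],[0,-0.055,0,0,1]])

```text
time: 18.65
tool_pos: [0.569, 0.0972, 0.0233]
ee_rot: [3.122, 0.001, 1.834]
wrist_force: [18.5, 5.0, -9.6]
width: 0.0002
finger_force: 9.3
```

```bash
python3 - <<'E'
from h import *
o=st()
E
```

```text
t 18.65 bed [48.6 10.6] z 0.0233 yaw 105.06 Fbed [19.1 -0. ] -9.6
```

servo_tool(moves=[[0,-0.02,0,0,1],[0,-0.02,0,0,1],[0,-0.02,0,0,1],[0,-0.02,0,0,1],[0,-0.02,0,0,1],[0,-0.02,0,0,1]])

```text
time: 19.15
tool_pos: [0.569, 0.0972, 0.0235]
ee_rot: [3.121, 0.001, 1.834]
wrist_force: [19.0, 4.9, -9.7]
width: 0.0001
finger_force: 9.7
```

servo_tool(moves=[[0,0.08,0,0,1],[0,0.16,0,0,1],[0,0.3,0,0,1],[0,0.6,0,0,1],[0,1,0,0,1],[0,1,-1,0,1],[0,1,-2.5,0,1],[0,1.5,-4,0,1],[0,1.5,-4,0,1],[0,1.5,-4,0,1]])

```text
time: 19.98
tool_pos: [0.5986, 0.1053, 0.1251]
ee_rot: [3.136, 0.001, 1.834]
wrist_force: [0.7, -0.2, -0.8]
width: 0.0003
finger_force: 0.0
```

```bash
python3 - <<'E'
from h import *
s=wsnap('w7')
E
```

```text
t 19.9833 bed [79.2 10.8] z 0.1251 yaw 105.08 Fbed [ 0.6 -0.4] -0.8
```

View pics/w7.png

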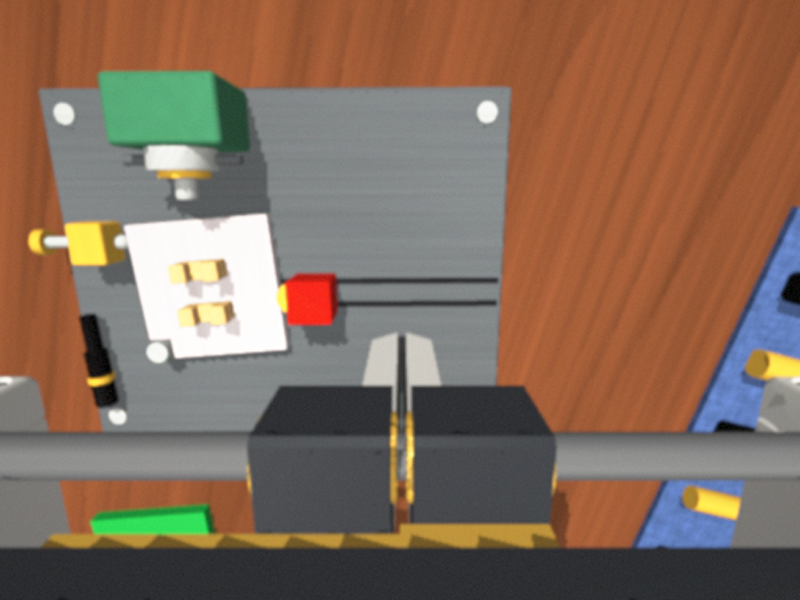

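The clamp nose at (282,297) bears on the plate. The screw tip at (127,241) and the peg at (158,352) are both in contact, and the gripper is clear.

```bash
python3 -c "
from bench import robot
print(robot.close_job())"
```

```text
the job is handed in; nothing more can be done
None
```

I turned the cradle plate about the peg onto the stop screw and held it there at about 10 N. I then pushed the clamp up to about 20 N, backed the gripper off, and handed the job in at about 20 s; the last picture shows the plate against peg and screw.

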